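Lock the hood onto a bayonet lantern

TASK

Put the loose hood back on the lantern: pick it up by its brass fin, hang it on the bayonet collar by lowering its two lugs through the entry gaps, and turn it clockwise, feeling for the stop, until the lugs drop into the locking notch and the hood sits fully home, flush on the seat plate; then let go. Be gentle: never push or twist the hood hard against the lantern (keep it below about 25 N), and leave the other things on the desk alone.

Things in the scene. Friction and masses are not known exactly. Their poses are not given: they have to be found in the camera images.
- hood_grip (a point): Centre of the upright brass grip fin on the lantern's loose hood (0.32 kg, more or less), which stands upright on the desk, z up. Fin: 50 mm long (x), 14 mm thick (y), 46 mm tall (23 mm above and below this point), to be pinched across its thickness from above. Below is a black roof 116 mm across; its top is 26 mm under this point at the fin, 34 mm at the edge.
- hood_foot (a point): Centre of the hood's underside, 72 mm below hood_grip, same axes. A band (99 mm outside, 89 mm inside) with four 1.5 mm feet forms the bottom 10 mm. Two brass lugs point inward from it on +x and -x, in line with the fin: each 10 mm wide, 7 mm tall, its underside level with the feet, its tip 28 mm from the axis. The hood looks the same after a half turn.
- lantern: Lantern fixed to the desk: dark wooden base 130 mm square, glass body, black seat plate, bayonet collar on top. Origin on the collar's axis, z up, up to 15 mm below the desk top (the base is let in). Heights of hood_grip above this origin: hood resting on top of the rim 206 mm, hung on the ledge 190 mm, fully home 184 mm. Everything is rigid, no springs.
- rim_gap (a point): Top of one of two entry gaps in the collar's brass rim, 31 mm from the axis on the lantern's +x (the other is opposite on -x), in line with the two white marks on the base. Gaps 16 mm wide; rim 38 mm in radius, 6 mm thick. Lugs let down through the gaps land on a steel ledge 16 mm below the rim's top; this is 'hung'. The lugs, 7 mm tall, have 10 mm of height there.
- seat (a point): Centre of the black seat plate (104 mm across), 112 mm above the lantern's origin. The ledge stands 6 mm above it. Turned clockwise from above, the lugs slide under the rim to a solid stop wall; before it, the ledge has a notch 13 mm wide, down to the plate. Its middle is 35 to 80 degrees past the gap: it varies, is out of sight and must be felt. Home: band on the plate.
- mug_rim (a point): Bystander, leave alone: white ceramic mug, 80 mm across, 90 mm tall; the point is the centre of its mouth
- brass_bowl_rim (a point): Bystander, leave alone: brass bowl, 120 mm across, 45 mm tall; the point is the centre of its mouth
- led_candle: Bystander, leave alone: loose white LED candle, 48 mm across, 55 mm tall; origin under its centre
- screwdriver_grip (a point): Bystander, leave alone: screwdriver lying on the desk, 160 mm long; the point is on its handle
- jar: Bystander, leave alone: terracotta jar with a dark lid, 60 mm across, 70 mm tall; origin under its centre
- book: Bystander, leave alone: red book lying flat, 150 x 210 x 25 mm; origin under its centre
- coaster: Bystander, leave alone: round cork coaster, 96 mm across, 8 mm thick; origin under its centre
Not all that is in view belongs to the job. Leave any blue or orange look-alike of the part that bears hood_grip alone.

How it is judged:
By the outcome, as a careful person would: the job done as asked, in the order asked, and still so for the second after the job is handed in, with the robot touching nothing.
It also fails if it takes over 72 s, if anything falls off the work surface, if the arm or the gripper's body presses on something with over 40 N, if the wrist force passes 120 N, or if a joint passes its speed limit or range.

ROBOT

A 6-joint arm with a two-finger parallel gripper is mounted at the origin on the work surface. World frame = base frame: x ahead of the robot, y to its left, z up, the work surface at z = 0. Lengths are in m, angles in rad, forces in N, time in s.
With the tool pointing down it reaches from about 0.275 to 0.975 m from the base axis. Payload 8.4 kg.
Tool frame: the origin (TCP) lies on the mounting face of the last link; the fingertips stand 190 mm ahead of it and the grasp point (between the pads) lies arm.grasp_offset ahead of it (arm.grasp_offset is the distance from the TCP to the grasp point, in m); z points along the fingers, y is the line along which they close (so a half turn about z gives the same grasp; the last joint's range is limited). The gripper opens to 92 mm and grips with 3 to 60 N. Pads are 20 mm wide; open, the fingers measure 128 mm over their backs; the gripper's body (75 mm by 189 mm) begins 69 mm behind the grasp point.
Start: joints at [-1.278, 0.353, 1.633, -0, 1.155, -0.002], TCP at [0.182, -0.598, 0.405] pointing down, gripper open.
Joint ranges: [-2.63, 2.63], [-0.92, 2.1], [0.06, 2.66], [-1.3, 4.44], [0, 2.69], [-3.02, 3.02]. Speed limits (rad/s): [2.22, 2.22, 2.79, 3.14, 3.14, 3.14].

INTERFACE

Orientations are given as a 3x3 rotation matrix whose columns are the frame's x, y, z axes.
In Python, from station import arm gives the robot as it stands. Calls block until the motion is done:
- arm.move_pose(position, orientation): joint-space move of the TCP to a pose.
- arm.move_linear(position, rotation=None, speed=0.15): straight line of the TCP; rotation=None keeps the orientation; speed is the mean speed in m/s.
- arm.movej(angles): joint-space move.
- arm.grip(opening): finger opening in m; the grip force is fixed at half the most; returns when the fingers have stopped.
- arm.hold(seconds).
- arm.inverse_kinematics(position, orientation): joint angles nearest the present ones, or None.
- arm.get_state(): the state.
- arm.camera(name): name is "scene" or "top" or "wrist"; returns the picture (400x640x3 uint8, blue, green, red); there is no depth.
- arm.calibration(name): a dict with "mtx" (3x3 intrinsics, pixels), "R" (3x3) and "t" (3): a world point X has camera coordinates R X + t; the wrist camera has in their place "hand_eye" (4x4, takes a point from camera to tool coordinates, whose origin is the TCP and whose axes are the flange's). Camera axes: x right, y down, z forward; pixel columns grow to the right and rows downward; lengths in m; the calibration is good to about 2 mm. The wrist camera is an equidistant fisheye: a pixel r from the principal point sees the ray r / f radians off the axis. A picture is of the moment at which its call begins: read the wrist's pose just before it. calibration takes no time and is no camera call.
A pose or a line that the arm cannot do raises arm.IKError and nothing moves.
- arm.job_done(): hands the job in; it is judged then, once.
The state is a dict: "time_s": time; "qpos": joint angles; "dq": joint speeds; "effort": joint torques, N m; "tool_pos": TCP position; "eef_rot": TCP orientation; "contact_force": force on the tool from outside, world axes, zero at the start; "torque": the same for the moment, N m; "finger_gap": finger opening in m; "finger_force": force on a finger pad.
Only numpy, scipy, OpenCV 4.12 (cv2) and the standard library are available. Lean on these libraries where they do the work, as an engineer would, in place of code of your own. Each camera call takes 0.05 s, during which the arm holds its last target. There are 200 camera calls.

## Working session

There is one attempt and no reset: what is moved stays moved. The work goes in short steps, each a Python script; the robot and the scene stay as the last script left them, time stands still between calls to the robot, and variables do not carry over. Pictures are saved under pics/ and viewed, at most 10 in all, crops included, and the job is handed in when it is done.

```bash
mkdir -p pics; ls; python3 - <<'E'
from station import arm
import cv2,numpy as np
for n in("scene","top"):
    cv2.imwrite(f"pics/{n}0.png",arm.camera(n)); c=arm.calibration(n); print(n,{k:np.round(v,4).tolist() for k,v in c.items()})
print({k:np.round(v,4).tolist() for k,v in arm.calibration("wrist").items()}, arm.grasp_offset)
print(arm.get_state())
E
```

```text
pics
scene {'mtx': [[435.128, 0.0, 325.6958], [0.0, 435.128, 192.7659], [0.0, 0.0, 1.0]], 'R': [[0.7985, 0.6017, -0.0191], [0.4375, -0.6018, -0.6681], [-0.4135, 0.5252, -0.7438]], 't': [-0.4655, -0.1566, 1.611]}
top {'mtx': [[392.0163, 0.0, 322.8482], [0.0, 392.0163, 200.9874], [0.0, 0.0, 1.0]], 'R': [[0.0014, -0.9996, 0.0281], [-0.9906, -0.0053, -0.1368], [0.1369, -0.0277, -0.9902]], 't': [0.0084, 0.5554, 1.1318]}
{'mtx': [[309.7069, 0.0, 323.26], [0.0, 309.7069, 198.9083], [0.0, 0.0, 1.0]], 'hand_eye': [[0.0003, -0.9552, -0.2961, 0.0827], [1.0, -0.0001, 0.0011, -0.0002], [-0.0011, -0.2961, 0.9552, 0.0201], [0.0, 0.0, 0.0, 1.0]]} 0.1714
{'time_s': 0.1, 'qpos': array([-1.27839988e+00,  3.53582838e-01,  1.63402124e+00, -1.04692992e-05,
        1.15520228e+00, -2.39719766e-03]), 'dq': array([-4.22536818e-05, -1.38893805e-03, -1.59525627e-03,  1.03600511e-03,
       -1.38673999e-04,  1.41155719e-03]), 'effort': array([-4.71206442e-05, -5.94904768e+01, -3.34929121e+01,  6.98482431e-02,
        1.83150207e-02, -2.87161185e-05]), 'tool_pos': array([ 0.18153291, -0.59785201,  0.40405264]), 'eef_rot': array([[ 9.56860886e-01,  2.90546239e-01, -3.59020281e-04],
       [ 2.90546460e-01, -9.56860183e-01,  1.15943251e-03],
       [-6.66345695e-06, -1.21372769e-03, -9.99999263e-01]]), 'contact_force': array([-1.59393625, -0.02300765, -0.06294849]), 'torque': array([-0.00868271, -0.07219486, -0.01190672]), 'finger_force': 0.0, 'finger_gap': 0.09193019495411794}
```

View pics/scene0.png

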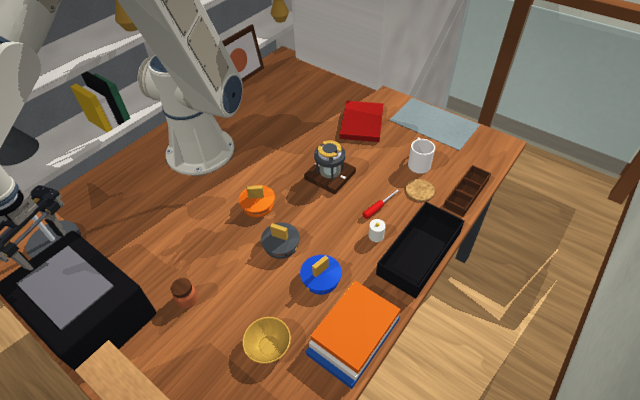

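View pics/top0.png

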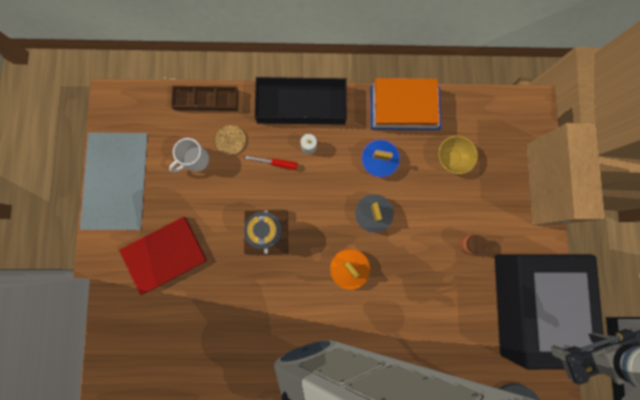

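The top view shows the black hood at (377,212), fin about (377,211), and the lantern collar at (263,230) with white marks near (266,210) and (266,250). The orange hood at (351,269) and the blue one at (381,158) are decoys.

```bash
cat > h.py <<'E'
from station import arm
import cv2,numpy as np
def ray(n,px,tp=None,tr=None):
    c=arm.calibration(n);K=c["mtx"]
    if n!="wrist":
        R,t=np.array(c["R"]),np.array(c["t"]); d=np.linalg.inv(K)@[px[0],px[1],1]
        return -R.T@t, R.T@d
    u=(px[0]-K[0,2])/K[0,0]; v=(px[1]-K[1,2])/K[1,1]; th=np.hypot(u,v)
    d=np.array([np.sin(th)*u/th,np.sin(th)*v/th,np.cos(th)]); H=np.array(c["hand_eye"])
    return tp+tr@H[:3,3], tr@H[:3,:3]@d
def atz(n,px,z,*a):
    o,d=ray(n,px,*a); return o+d*(z-o[2])/d[2]
def proj(X,tp,tr):
    c=arm.calibration("wrist");K=c["mtx"];H=np.array(c["hand_eye"])
    p=H[:3,:3].T@(tr.T@(np.asarray(X)-tp)-H[:3,3]); th=np.arctan2(np.hypot(p[0],p[1]),p[2]); s=th/np.hypot(p[0],p[1])
    return K[0,0]*p[0]*s+K[0,2],K[1,1]*p[1]*s+K[1,2]
def down(yaw): # tool y axis horizontal at angle yaw, z down
    y=np.array([np.cos(yaw),np.sin(yaw),0]);z=np.array([0,0,-1.]);return np.column_stack([np.cross(y,z),y,z])
E
python3 - <<'E'
from h import *
print(atz("top",(377,211),.09),atz("top",(374,204),.09),atz("top",(379,219),.09))
print(atz("top",(263,230),.125),atz("top",(266,211),.015),atz("top",(266,250),.015))
im=cv2.imread("pics/top0.png");
cv2.imwrite("pics/c1.png",np.hstack([cv2.resize(im[195:265,w:w+70],(400,400),interpolation=cv2.INTER_CUBIC) for w in(230,342)]))
E
```

```text
[ 0.52022613 -0.14284067  0.09      ] [ 0.5403124  -0.13458325  0.09      ] [ 0.49736443 -0.14815122  0.09      ]
[0.46284436 0.17541816 0.125     ] [0.52715029 0.18130587 0.015     ] [0.41025796 0.17882782 0.015     ]
```

View pics/c1.png

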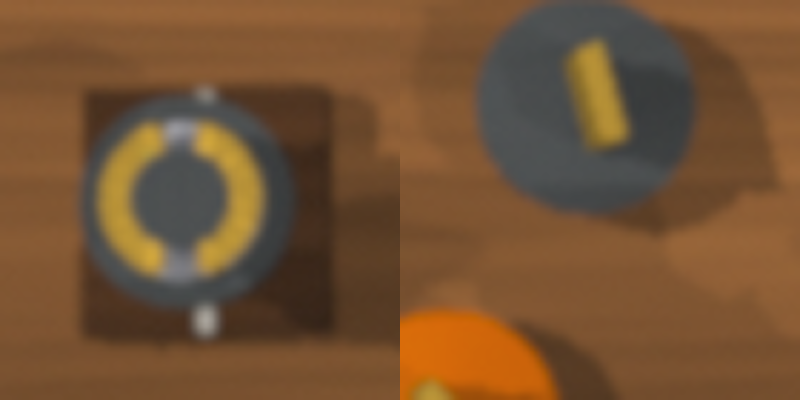

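The crop shows the lantern gaps nearly along world x (gap centres at (180,130) and (180,262) in the crop) and the fin turned about 17° from x. I'll take close wrist views next.

```bash
cat > m1.py <<'E'
from h import *
import pickle
out={}
def shot(k):
    arm.hold(0.3); s=arm.get_state(); im=arm.camera("wrist"); cv2.imwrite(f"pics/{k}.png",im); out[k]=(s["tool_pos"],s["eef_rot"]); print(k,s["time_s"],s["tool_pos"],s["contact_force"])
def over(t,h,yaw,k):
    R=down(yaw); p=np.array([*t[:2],t[2]+h+.02])-R@[0.083,0,0]; arm.move_pose(p,R); shot(k)
over((.463,.179,.125),.25,np.pi/2,"wl1")
over((.463,.12,.125),.25,np.pi/2,"wl2")
over((.520,-.143,.09),.25,np.radians(107),"wh1")
pickle.dump(out,open("p.pkl","wb"))
E
python3 m1.py; python3 -c "
from h import *
a=cv2.imread('pics/wl1.png');b=cv2.imread('pics/wh1.png')
cv2.imwrite('pics/c2.png',np.vstack([a[200:,:],b[200:,:]])[:, :])"
```

```text
wl1 3.4083 [0.54606929 0.17878271 0.39498281] [ 0.30869906 -0.46757092  0.0373123 ]
wl2 4.1083 [0.54601058 0.12075813 0.3949603 ] [-0.07387212 -0.20843895  0.03412725]
wh1 5.4333 [ 0.59946321 -0.11774824  0.36027208] [ 0.21172363 -0.27985581 -0.25053888]
```

View pics/c2.png

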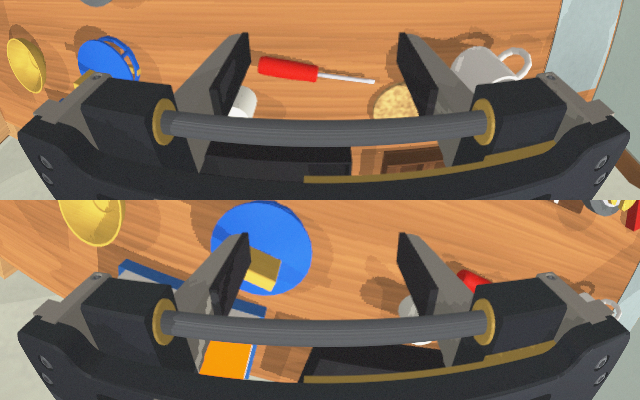

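The lower half shows only the gripper and the desk beyond; the targets are in the upper half.

```bash
python3 -c "
from h import *
import pickle;o=pickle.load(open('p.pkl','rb'))
print(proj((.463,.179,.125),*o['wl1']),proj((.52,-.143,.09),*o['wh1']))
a=cv2.imread('pics/wl1.png')[0:200,223:423];b=cv2.imread('pics/wh1.png')[0:200,223:423]
cv2.imwrite('pics/c3.png',cv2.resize(np.hstack([a,b]),None,fx=2,fy=2,interpolation=cv2.INTER_CUBIC))"
```

```text
(np.float64(323.64046072495603), np.float64(108.8443211092892)) (np.float64(322.4243110553067), np.float64(108.34595390321158))
```

View pics/c3.png

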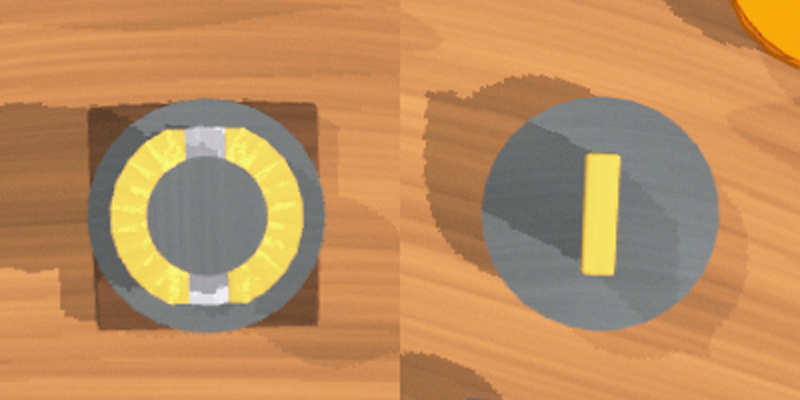

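The left side shows the collar from above, centred at (206,215) in the crop, with gap centres at (206,130) and (209,297). The right side shows the fin centred at (601,214), nearly aligned with the tool. Next step is to fit both precisely.

```bash
cat > fit.py <<'E'
from h import *
import pickle
from scipy.optimize import least_squares
o=pickle.load(open('p.pkl','rb'))
def mask(k,c,r):
    im=cv2.imread(f'pics/{k}.png'); h=cv2.cvtColor(im,cv2.COLOR_BGR2HSV)
    m=cv2.inRange(h,(22,110,120),(35,255,255)); z=np.zeros_like(m); cv2.circle(z,tuple(int(v) for v in c),r,255,-1); m&=z
    n,l,s,ce=cv2.connectedComponentsWithStats(m); big=[i for i in range(1,n) if s[i,4]>150]
    print(k,[s[i,4] for i in big]); return [(l==i).astype(np.uint8) for i in big],[ce[i] for i in big]
H={};
for k in("wl1","wl2"):
    ms,ce=mask(k,proj((.463,.179,.125),*o[k]),58); H[k]=(cv2.convexHull(np.vstack([np.vstack(cv2.findContours(m,0,cv2.CHAIN_APPROX_NONE)[0]) for m in ms]))[:,0].astype(float),ce)
def f(p):
    r=[]
    for k in H:
        q=np.array([atz("wrist",u,p[2],*o[k])[:2] for u in H[k][0]]); r+=list(np.hypot(*(q-p[:2]).T)-.0377)
    return r
s=least_squares(f,(.463,.179,.125),loss="soft_l1",f_scale=.001); print("rim",s.x,"rms",np.sqrt(np.mean(np.square(f(s.x)))))
for k in H:
    a,b=[atz("wrist",c,s.x[2],*o[k])[:2] for c in H[k][1]]; d=b-a; print("gap angle",(np.degrees(np.arctan2(d[1],d[0]))+90)%180,(a+b)/2)
ms,ce=mask("wh1",proj((.52,-.143,.09),*o["wh1"]),45)
c=cv2.boxPoints(cv2.minAreaRect(np.vstack(cv2.findContours(ms[0],0,cv2.CHAIN_APPROX_NONE)[0])))
P=np.array([atz("wrist",u,.095,*o["wh1"])[:2] for u in c]); e=P[1]-P[0];g=P[2]-P[1]; d=e if np.hypot(*e)>np.hypot(*g) else g
print("fin",P.mean(0),atz("wrist",ce[0],.095,*o["wh1"])[:2],np.degrees(np.arctan2(d[1],d[0])),np.hypot(*e),np.hypot(*g))
E
python3 fit.py
```

```text
wl1 [np.int32(1711), np.int32(1701)]
wl2 [np.int32(1693), np.int32(1498)]
rim [0.46190731 0.1807184  0.12830417] rms 0.0004030517125380009
gap angle 1.7198304158304154 [0.46169131 0.18087007]
gap angle 1.4872819417729488 [0.46160492 0.18027062]
wh1 [np.int32(946)]
fin [ 0.51842478 -0.142952  ] [ 0.51830277 -0.14298396] -165.51790875493973 0.047319936159853984 0.012316939818585535
```

```bash
cat > m2.py <<'E'
from h import *
G=arm.grasp_offset; R=down(np.radians(104.5)); c=np.array([.5184,-.1430,.075+G])
arm.move_pose(c+[0,0,.06],R); arm.move_linear(c,speed=.1)
print(arm.get_state()["contact_force"])
arm.grip(0.0); s=arm.get_state(); print(s["time_s"],s["finger_gap"],s["finger_force"],s["contact_force"],s["tool_pos"])
arm.move_linear(c+[0,0,.02],speed=.08); arm.move_linear(c+[0,0,.20],speed=.25); 
R=down(np.radians(91.6)); arm.move_pose([.4619,.1807,.26+G],R); arm.hold(.5)
s=arm.get_state(); print(s["time_s"],s["finger_gap"],s["finger_force"],s["contact_force"],s["torque"],s["tool_pos"]-[0,0,G])
cv2.imwrite("pics/held.png",np.vstack([arm.camera("wrist")[:200],cv2.resize(arm.camera("scene")[100:220,230:422],(640,400))]))
E
python3 m2.py
```

```text
[ 0.26154824 -0.62054779  0.46636544]
7.875 0.014176432559738774 29.99973714351654 [-1.07256076 -0.3527377  -0.85972268] [ 0.5184062  -0.14299974  0.24636915]
10.8917 0.013793190617876315 29.999174773693085 [-0.18241093  0.09379537 -3.01405741] [ 0.04254389 -0.15731046  0.01993439] [0.46199188 0.1805044  0.26003898]
```

View pics/held.png

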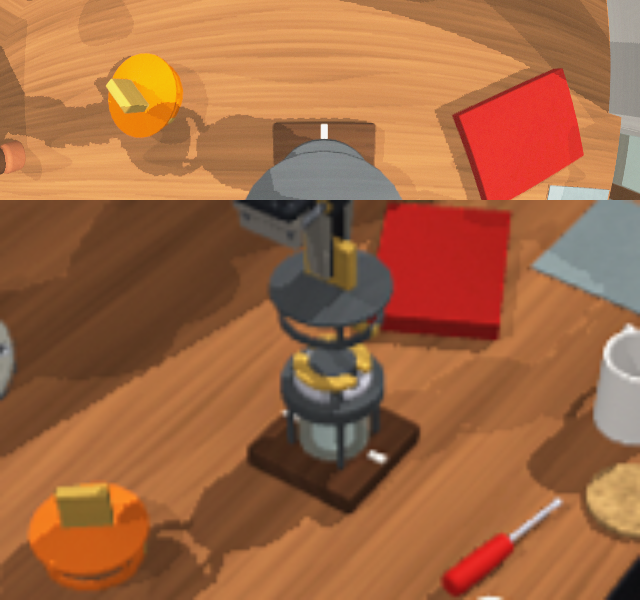

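The hood is held level over the collar: in the scene crop it sits around (330,290) above the brass rim at (332,370). Now I'll lower it with force feedback.

```bash
cat > m3.py <<'E'
from h import *
G=arm.grasp_offset; p=np.array([.4619,.1807,.215+G])
arm.move_linear(p,speed=.15); arm.hold(.3); s=arm.get_state(); b=s["contact_force"]; bt=s["torque"]; print(s["time_s"],b,bt)
while p[2]-G>.178:
    p[2]-=.001 if p[2]-G>.190 else .0005; arm.move_linear(p,speed=.03); s=arm.get_state(); f=s["contact_force"]-b
    if f[2]>3: arm.hold(.15); s=arm.get_state(); f=s["contact_force"]-b
    if f[2]>3 or np.hypot(f[0],f[1])>8: break
print(s["time_s"],p[2]-G,s["tool_pos"]-[0,0,G],f,s["torque"]-bt)
np.save("b.npy",np.r_[b,bt])
E
python3 m3.py
```

```text
11.7417 [-0.71948878 -0.23023387 -2.33698658] [ 0.02731064 -0.12918395  0.0111124 ]
20.1417 0.18599999999999994 [0.46195043 0.1807017  0.18640156] [-1.81719621 -0.63794975  8.46635152] [-0.15814592  0.51865318  0.03406632]
```

```bash
cat > m4.py <<'E'
from h import *
G=arm.grasp_offset; B=np.load("b.npy"); b,bt=B[:3],B[3:]
p=np.array([.4619,.1807,.1874+G]); 
def go(a,sp=.03):
    arm.move_linear(p,down(np.radians(91.6-a)),speed=sp); s=arm.get_state(); return s,s["contact_force"]-b,s["torque"]-bt
def rep(a,s,f,t,n=""): print(n,"t%.1f a%.1f zc%.2f z%.2f"%(s["time_s"],a,(p[2]-G)*1e3,(s["tool_pos"][2]-G)*1e3),"F",f.round(1),"T",t.round(2),flush=True)
rep(0,*go(0),"up")
for a in(10,20,27):
    r=go(a); rep(a,*r)
    if abs(r[2][2])>.35: raise SystemExit
while r[1][2]<4 and p[2]-G>.184: p[2]-=.0004; r=go(a)
rep(a,*r,"touch"); z0=p[2]
while a<88 and r[0]["time_s"]<45:
    a+=2; r=go(a); rep(a,*r)
    if abs(r[2][2])>.35: print("stop"); break
    if r[1][2]>8: p[2]+=.0003
    n=0
    while r[1][2]<2 and z0-p[2]<.0055:
        p[2]-=.0005; r=go(a); n+=1
    if n: rep(a,*r,"lowered")
    if z0-p[2]>.003: print("drop"); break
E
python3 m4.py
```

```text
up t20.4 a0.0 zc187.40 z187.18 F [ 0.5 -0.3  0.2] T [ 0.03 -0.02 -0.02]
 t20.7 a10.0 zc187.40 z187.17 F [ 1.1  0.1 -0.5] T [-0.01 -0.01 -0.05]
 t21.0 a20.0 zc187.40 z187.33 F [ 1.7  0.3 -1.3] T [ 0.06 -0.01  0.  ]
 t21.3 a27.0 zc187.40 z187.36 F [ 0.8  0.1 -0.9] T [-0.04  0.    0.02]
touch t22.3 a27.0 zc185.80 z186.36 F [-1.7 -0.2  8. ] T [-0.24  0.51 -0.02]
 t22.6 a29.0 zc185.80 z186.36 F [-0.3 -0.2  8.4] T [-0.24  0.39 -0.07]
 t22.8 a31.0 zc186.10 z186.42 F [-0.2  0.5  6.7] T [-0.09  0.13 -0.16]
 t23.1 a33.0 zc186.10 z186.38 F [1.1 0.1 8.1] T [-0.12  0.07 -0.07]
 t23.3 a35.0 zc186.40 z186.40 F [ 1.4 -0.4  4.6] T [-0.03 -0.07 -0.05]
 t23.6 a37.0 zc186.40 z186.39 F [ 1.6 -0.3  5. ] T [-0.05 -0.05 -0.11]
 t23.8 a39.0 zc186.40 z186.38 F [-0.1 -0.4  4.7] T [-0.06 -0.01 -0.05]
 t24.1 a41.0 zc186.40 z186.34 F [ 1.3 -0.8  5.6] T [-0.13  0.01 -0.05]
 t24.3 a43.0 zc186.40 z186.25 F [ 0.2 -0.4  5.1] T [-0.32  0.19  0.08]
 t24.6 a45.0 zc186.40 z186.20 F [-0.8 -2.5  3.7] T [-0.45  0.33  0.05]
 t24.8 a47.0 zc186.40 z186.14 F [ 1.2 -0.2  1.2] T [-0.02  0.1   0.02]
lowered t28.1 a47.0 zc179.90 z180.44 F [0.5 1.5 8.4] T [ 0.27 -0.   -0.1 ]
drop
```

The hood dropped the full 6.0 mm (186.4 to 180.4), so it is home. I'll unload the grip, release, retreat and check.

```bash
cat > m5.py <<'E'
from h import *
G=arm.grasp_offset; p=np.array([.4619,.1807,.1804+G])
arm.move_linear(p,speed=.03); print(arm.get_state()["contact_force"]-np.load("b.npy")[:3])
arm.grip(.06); arm.move_linear(p+[0,0,.05],speed=.08); arm.move_linear(p+[0,0,.16],speed=.2); arm.hold(.3)
s=arm.get_state(); print(s["time_s"],s["finger_gap"],s["contact_force"])
cv2.imwrite("pics/end.png",np.hstack([cv2.resize(arm.camera("scene")[110:210,280:380],(400,400),interpolation=cv2.INTER_CUBIC),cv2.resize(arm.camera("wrist"),(400,250)).repeat(1,0) if 0 else cv2.resize(arm.camera("wrist")[:,120:520],(400,400))]))
E
python3 m5.py
```

```text
[2.8753849  1.31494487 2.64935565]
30.9 0.06004187561258616 [ 0.19636503 -0.30345757 -0.39660189]
```

View pics/end.png

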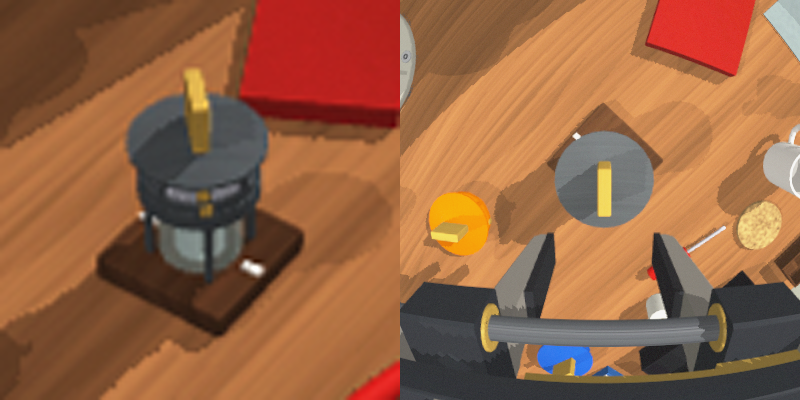

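The picture shows the hood level and flush on the lantern (left crop about (197,160)), its fin turned about 47°. The gripper is clear and nothing else appears to have moved.

```bash
python3 -c "
from station import arm
print(arm.job_done())"
```

```text
the job is handed in; nothing more can be done
None
```

The hood is back on the lantern: the lugs dropped the full 6 mm into the notch about 47° past the gap, the hood sits flush, and I released it and handed the job in at about 31 s, with contact readings of about 8.5 N at most.

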